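Hang the test clipboard on the stand's hook and prove it holds

TASK

Take the small clipboard out of the desk rack and hang it by its slot on the hook of the bench stand. Before you let go, tug it down gently, with about 10 N for a good second, so that the hook's clamp has settled on its collar and you know that it holds; never load the hook with more than 20 N. Then let go, leave the clipboard hanging freely and leave the other things on the bench as they are.

Things in the scene. Friction and masses are not known exactly. Their poses are not given: they have to be found in the camera images.
- board: clipboard: brown hardboard 150 (y) x 6 (x) x 200 mm (z), 0.2 kg, paper on its front (-x). Along its top a steel clip bar, 80 (y) x 12 mm (x), from 176 to 200 mm up. In the middle an upright slot through it, 14 mm wide, from 130 to 154 mm up. Origin: middle of the lower edge. Starts upright in one of the rack's two slots, front to robot, leaning at most 0.08 rad; pull it straight up and out.
- board_grip (a point): middle of the steel clip bar, 190 mm above the board's lower edge, 10 mm below its top: pinch here from above, across the 12 mm thickness (board's x). Axes as the board's.
- board_hole (a point): middle of the upper edge of the slot, 154 mm above the board's lower edge, 36 mm below board_grip; this edge rests on the hook's bar. Axes as the board's.
- hook: hook and clamp: a level steel bar, 6 mm diameter, from a clamp on the fixed stand's post towards the robot (-x), with an upturned tip. The clamp (30 mm cube) slips down the post, by 2 to 12 mm (not known beforehand), until it rests on the dark collar. It slips at 4 to 5 N on the hook, keeps about that load while slipping, and is firm on the collar. Origin as hook_seat.
- hook_seat (a point): middle of the bar's top, where the board hangs, 219 to 243 mm above the bench. x along the bar to the post, z up. The upturned tip begins at x = -33 mm and ends at -41 mm, its top 10 mm above this point; the bar's underside is 6 mm below; clamp's front face at x = +70 mm, post (12 mm thick) at x = +85 mm, its top 27 to 40 mm above this point. Fixed grey foot: x -30 to +140, y +-80, 22 mm high.
- rack: grey desk rack, fixed, 130 x 170 mm, 60 mm tall, with two upright slots along its y at x = -30 and +30 mm, each 10 mm wide between 70 mm long walls, floor at 10 mm. Origin at the middle of its underside.
- panel: clear acrylic plate, 140 x 5 x 90 mm, standing in the rack's other slot; origin at the middle of its lower edge; a bystander
- amber: small amber dropper bottle, 28 mm across, 58 mm tall, standing on the stand's foot behind the hook, beside the post; origin under its base; a bystander
- reagent: white reagent bottle, 40 mm across, 85 mm tall, between rack and stand; origin under its base; a bystander
- jar: squat white jar, 60 mm across, 65 mm tall, between rack and stand; origin under its base; a bystander
- beaker: glass beaker, 66 mm across, 85 mm tall, between rack and stand; origin under its base; a bystander
- mug: white mug, 80 mm across, 90 mm tall, at the right of the bench; origin under its base; a bystander
- tub: white tub with a lid, 68 mm across, 80 mm tall, at the left of the bench; origin under its base; a bystander
Things that resemble listed ones, but are neither listed nor needed, are in the scene too. Of the things like the board, leave any that is green, purple or turquoise; of the rest the smaller one is meant.

How it is judged:
By the outcome, as a careful person would: the job done as asked, in the order asked, and still so for the second after the job is handed in, with the robot touching nothing.
It also fails if it takes over 70 s, if anything falls off the work surface, if the arm or the gripper's body presses on something with over 40 N, if the wrist force passes 120 N, or if a joint passes its speed limit or range.

ROBOT

A 6-joint arm with a two-finger parallel gripper is mounted at the origin on the work surface. World frame = base frame: x ahead of the robot, y to its left, z up, the work surface at z = 0. Lengths are in mm, angles in rad, forces in N, time in s.
With the tool pointing down it reaches from about 300 to 775 mm from the base axis. Payload 14.6 kg.
Tool frame: the origin (TCP) lies between the finger pads; the fingertips stand 19 mm ahead of it and the grasp point (between the pads) is the TCP (manip.tcp_to_tips is the distance from the TCP to the fingertips, in mm); x points along the fingers, z is the direction in which the jaws open and shut, and the axes are right-handed (so a half turn about x gives the same grasp; the last joint's range is limited). The gripper opens to 94 mm and grips with 3 to 60 N. Pads are 16 mm wide; open, the fingers measure 119 mm over their backs; the gripper's body (75 mm by 177 mm) begins 78 mm behind the grasp point.
Start: joints at [-1.284, 0.3, 1.521, -0, 1.321, -0.067], TCP at [190.548, -515.927, 224.446] pointing down, gripper open.
Joint ranges: [-3.03, 3.03], [-0.79, 2.21], [0.23, 2.52], [-1.04, 4.18], [0, 3.07], [-2.55, 2.55]. Speed limits (rad/s): [2.22, 2.22, 2.57, 3.14, 3.14, 3.14].

INTERFACE

Orientations are given as [roll, pitch, yaw] about the fixed x, y, z axes, in that order (R = Rz(yaw) Ry(pitch) Rx(roll)).
In Python, from cell import manip gives the robot as it stands.
- The arm moves only by the tool jog_arm, never from a script. Its argument "moves" is a list that holds one entry, the list of rows, each a list of 6 numbers: the shift along the world's x, y, z in mm, then the turn, a rotation vector about the world's x, y, z in degrees. In form: [[[dx, dy, dz, wx, wy, wz], ...]]. A call has 1 to 5 rows; each row shifts and turns the pose as measured when the row begins; what a row does not reach is not made up. A row lasts 1/10 s, in which the tool goes at most 50 mm and 8.59 degrees, less where a joint would pass 70% of its speed; a pose out of reach is approached as far as the arm can. A call is refused whole if a number of a shift passes 50 or a number of a turn 8.59, either way. A call with a gripper value outside its range is refused whole. "gripper" is the opening, from -1 (shut) to 1 (fully open), set as the call begins (left out, the last holds). The fingers move at their own pace and stop on an object; "squeeze" is the grip in N (left out, the last holds). Time passes only in rows, so rows that do not move let the fingers close. It gives the time, the measured TCP pose, the force and the opening at its end, in the units of the state.
- manip.read_state(): the state, without advancing time (a new reading comes with each control period).
- manip.camera(name): name is "scene" or "top" or "wrist"; returns (picture, depth): 384x512x3 uint8, blue, green, red; 384x512 float32, mm along the optical axis (not along the pixel's ray), 0 where there is no reading.
- manip.camera_params(name): a dict with "fx", "fy", "cx", "cy" (pixels), "dist" ([k1, k2, p1, p2, k3] as OpenCV has them; the pictures are not rectified), "rvec" (rotation vector, rad) and "tvec" (3), from world to camera coordinates, as OpenCV has them. Camera axes: x right, y down, z forward; pixel columns grow to the right and rows downward; lengths in mm; the calibration is good to about 2 mm. A picture is of the moment at which its call begins: read the wrist's pose just before it. camera_params takes no time and is no camera call; for the wrist camera it gives the pose at the moment of the call.
- manip.sign_off(): hands the job in, once; it reports no verdict.
The state is a dict: "clock": time; "joints": joint angles; "qd": joint speeds; "effort": joint torques, N m; "eef_pos": TCP position; "eef_rot": TCP orientation; "wrist_force": force on the tool from outside, world axes, zero at the start; "moment": the same for the moment, N m; "finger_gap": finger opening in mm.
Only numpy, scipy, OpenCV 4.12 (cv2) and the standard library are available. Lean on these libraries where they do the work, as an engineer would, in place of code of your own. Each camera call takes 0.05 s, during which the arm holds its last target. There are 200 camera calls.

## Working session

There is one attempt and no reset: what is moved stays moved. The work goes in short steps, Python scripts to look and compute and a tool call to move; the robot and the scene stay as the last step left them, time stands still between calls to the robot, and variables do not carry over. Pictures are saved under pics/ and viewed, about 8 in all and at most 12, crops included, and the job is handed in when it is done.

Besides the shell and the picture viewer there is one more tool, called after "Request:" as a command line: name --argument value ..., lists and objects as JSON in quotes. jog_arm: Moves the arm, as the interface text tells. Its arguments: {"type":"object","properties":{"moves":{"type":"array","items":{"type":"array","items":{"type":"array","items":{"type":"number"}}}},"gripper":{"type":"number"},"squeeze":{"type":"number"}},"required":["moves"]}

```bash
ls; mkdir -p pics
cat > h.py <<'E'
import numpy as np, cv2
from cell import manip
def cam(n):
    p=manip.camera_params(n); im,d=manip.camera(n)
    return im,d,p
def KD(p): return np.array([[p['fx'],0,p['cx']],[0,p['fy'],p['cy']],[0,0,1.]]),np.array(p['dist'],float)
def ray(p,uv):
    K,D=KD(p); R=cv2.Rodrigues(np.array(p['rvec'],float))[0]; t=np.array(p['tvec'],float).ravel()
    n=cv2.undistortPoints(np.array(uv,float).reshape(-1,1,2),K,D).reshape(-1,2)
    d=np.c_[n,np.ones(len(n))]@R
    return -R.T@t,d
def pt(p,d,uv):
    c,r=ray(p,uv); uv=np.round(np.array(uv)).astype(int).reshape(-1,2)
    return c+r*d[uv[:,1],uv[:,0]][:,None]
def plane(p,uv,ax,val):
    c,r=ray(p,uv); return c+r*((val-c[ax])/r[:,ax])[:,None]
def proj(p,X):
    K,D=KD(p); return cv2.projectPoints(np.array(X,float).reshape(-1,1,3),np.array(p['rvec'],float),np.array(p['tvec'],float),K,D)[0].reshape(-1,2)
E
python3 - <<'E'
from h import *
s=manip.read_state(); print({k:np.round(v,3) for k,v in s.items()})
for n in('scene','top'):
    im,d,p=cam(n); cv2.imwrite(f'pics/{n}0.png',im); np.savez(f'{n}0.npz',im=im,d=d)
    print(n,ray(p,[[256,192]]))
E
```

```text
pics
{'clock': np.float64(0.0), 'joints': array([-1.284,  0.3  ,  1.522, -0.   ,  1.321, -0.067]), 'qd': array([ 0.   ,  0.001, -0.   ,  0.001, -0.   ,  0.001]), 'effort': array([ 1.0000e-03, -5.3181e+01, -3.5273e+01,  7.1000e-02,  2.4000e-02,
       -0.0000e+00]), 'eef_pos': array([ 190.473, -515.71 ,  223.875]), 'eef_rot': array([3.096, 1.57 , 1.879]), 'wrist_force': array([-0.958,  0.074, -0.368]), 'moment': array([-0.023, -0.021, -0.004]), 'finger_gap': np.float64(93.999)}
scene (array([1657.87118251,  712.26998328, 1138.35535996]), array([[-0.67543588, -0.4180817 , -0.60752325]]))
top (array([ 325.83714576,   24.50052289, 1536.26201124]), array([[ 0.15095911,  0.01394997, -0.98853127]]))
```

View pics/scene0.png

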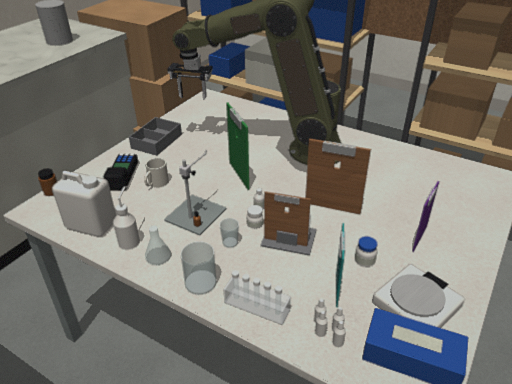

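View pics/top0.png

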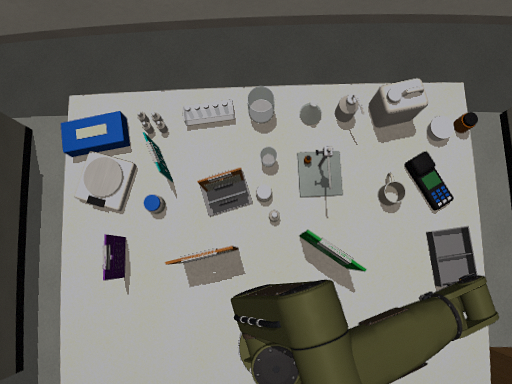

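Scene and top show the candidates, as scene pixel / top pixel:
- small brown board in the rack: (287,220) / (222,178)
- large brown board: (337,175) / (202,255)
- green: (238,145) / (332,250)
- turquoise: (340,262) / (157,157)
- purple: (427,215) / (114,256)

By the description, I choose the small brown one in the rack. The hook is at scene (190,165) / top (327,155). Next is a close crop with depth measurements.

Run:
```python
from h import *
S=np.load('scene0.npz');T=np.load('top0.npz');ps=manip.camera_params('scene');pt_=manip.camera_params('top')
def c(im,x,y,w,h,f): return cv2.resize(im[y:y+h,x:x+w],None,fx=f,fy=f,interpolation=cv2.INTER_CUBIC)
a=c(S['im'],160,145,160,120,2.5); b=c(T['im'],190,135,160,120,2.5)
e=c(S['im'],255,185,70,70,4.); f=c(T['im'],290,135,70,70,4.)
o=np.zeros((590,800,3),np.uint8); o[:300,:400]=a;o[:300,400:]=b;o[305:585,:280]=e;o[305:585,400:680]=f
cv2.imwrite('pics/crop1.png',o)
# clouds
for nm,A,p,box in(('scene',S,ps,None),('top',T,pt_,None)):
    vv,uu=np.mgrid[0:384,0:512]; uv=np.c_[uu.ravel(),vv.ravel()]
    P=pt(p,A['d'],uv); np.save(nm+'P.npy',P.reshape(384,512,3))
    hsv=cv2.cvtColor(A['im'],cv2.COLOR_BGR2HSV)
    P=P.reshape(384,512,3)
    if nm=='scene': roi=np.s_[190:250,260:315]; hk=np.s_[145:230,165:225]
    else: roi=np.s_[165:190,195:248]; hk=np.s_[140:215,297:345]
    h=hsv[roi]; q=P[roi]; m=(h[...,0]<18)&(h[...,1]>110)&(q[...,2]>62)
    q=q[m]; print(nm,'brown',len(q),q.min(0).round(),q.max(0).round(),q.mean(0).round(1))
    for z0 in range(65,215,25):
        k=q[(q[:,2]>z0)&(q[:,2]<z0+25)]
        if len(k)>5:
            l=np.polyfit(k[:,1],k[:,0],1); print(z0,len(k),np.median(k,0).round(1),'dx/dy',l[0].round(3),'y',np.percentile(k[:,1],[2,98]).round(1))
    q=P[hk].reshape(-1,3); q=q[(q[:,2]>130)&(q[:,2]<330)]; print('hook',len(q)); 
    for r in q[np.argsort(q[:,0])][::max(1,len(q)//40)]: print(r.round(0),end=' ')
    print()
```

```text
scene brown 1336 [345.  96.  62.] [1658.  712. 1138.] [597.3 172.  136.9]
65 250 [591.  166.6  76.6] dx/dy -0.222 y [100.4 234.7]
90 249 [592.7 168.1 103. ] dx/dy -0.283 y [102.4 232.3]
115 257 [592.3 167.7 127.7] dx/dy -0.274 y [ 99.9 233.9]
140 223 [591.9 177.  152.3] dx/dy -0.279 y [100.4 233.7]
165 207 [592.4 166.7 175.2] dx/dy -0.276 y [ 98.7 233.8]
190 106 [581.3 210.4 200.5] dx/dy -0.282 y [ 98.5 236.7]
hook 270
[ 528. -194.  224.] [ 543. -191.  221.] [ 557. -190.  220.] [ 573. -195.  220.] [ 591. -190.  223.] [ 605. -193.  222.] [ 621. -193.  223.] [ 641. -185.  233.] [ 643. -191.  236.] [ 645. -196.  256.] [ 646. -184.  236.] [ 649. -180.  227.] [ 650. -178.  196.] [ 651. -188.  250.] [ 652. -170.  217.] [ 653. -155.  230.] [ 653. -187.  173.] [ 653. -187.  165.] [ 654. -192.  159.] [ 655. -180.  223.] [ 656. -184.  180.] [ 656. -196.  146.] [ 657. -158.  220.] [ 657. -175.  214.] [ 658. -181.  191.] [ 658. -192.  171.] [ 658. -193.  157.] [ 659. -190.  250.] [ 659. -183.  232.] [ 659. -176.  223.] [ 660. -190.  143.] [ 661. -178.  231.] [ 662. -180.  211.] [ 662. -197.  201
[... 817 characters left out ...]
 [ 618. -194.  218.] [ 625. -190.  221.] [ 632. -194.  219.] [ 637. -200.  225.] [ 638. -191.  222.] [ 638. -196.  232.] [ 639. -189.  232.] [ 640. -195.  238.] [ 641. -192.  235.] [ 642. -206.  230.] [ 645. -206.  233.] [ 645. -186.  234.] [ 646. -197.  229.] [ 646. -190.  253.] [ 647. -195.  154.] [ 648. -203.  232.] [ 648. -183.  193.] [ 649. -159.  222.] [ 649. -196.  256.] [ 649. -173.  217.] [ 650. -158.  229.] [ 651. -162.  227.] [ 651. -200.  234.] [ 652. -190.  258.] [ 653. -189.  146.] [ 654. -186.  237.] [ 655. -189.  259.] [ 655. -193.  256.] [ 657. -188.  251.] [ 658. -187.  234.] [ 659. -184.  230.] [ 661. -178.  209.] [ 663. -188.  228.] [ 664. -181.  237.] [ 665. -188.  231.]
```

View pics/crop1.png

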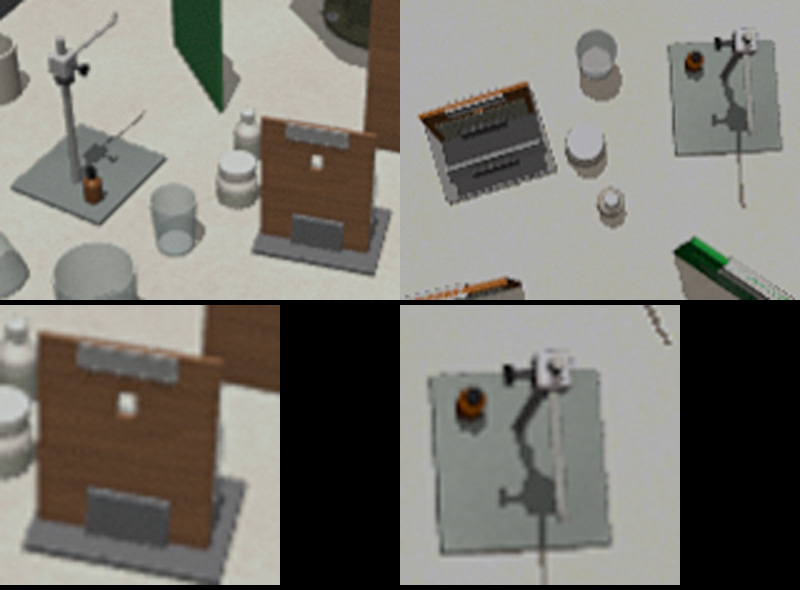

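The crop confirms the choice. The small brown board with clip and slot (slot at scene 287,212) stands in the rack's rear slot, with the panel's front slot towards the robot. The hook bar runs from its tip near top (327,193) to the clamp at (327,152).

Run:
```python
from h import *
from scipy.spatial.transform import Rotation as Ro
s=manip.read_state(); R=Ro.from_euler('xyz',s['eef_rot']).as_matrix(); print('R cols',R.round(3).tolist())
for nm in('scene','top'):
    P=np.load(nm+'P.npy').reshape(-1,3); im=np.load(nm+'0.npz')['im']; 
    hsv=cv2.cvtColor(im,cv2.COLOR_BGR2HSV).reshape(-1,3)
    # hook bar
    m=(P[:,0]>524)&(P[:,0]<634)&(abs(P[:,1]+192)<12)&(P[:,2]>195)&(P[:,2]<260)
    q=P[m]; l=np.polyfit(q[:,0],q[:,1],1); print(nm,'bar',len(q),'slope',l[0].round(4),'y@569',np.polyval(l,569).round(1),'xmin',q[:,0].min().round(1),
       'z by x',[(x,np.median(q[abs(q[:,0]-x)<10][:,2]).round(1)) for x in(530,550,570,590,610)])
    m=(P[:,0]>600)&(P[:,0]<700)&(abs(P[:,1]+190)<40)&(P[:,2]>100); print('post top',P[m][:,2].max().round(1))
    g=(hsv[:,0]>45)&(hsv[:,0]<85)&(hsv[:,1]>100)&(P[:,2]>30)&(P[:,0]<560)&(abs(P[:,1])<400)
    print('green',g.sum(),np.percentile(P[g],[1,99],0).round().tolist())
    b=(hsv[:,0]<18)&(hsv[:,1]>100)&(P[:,2]>30)&(P[:,0]<520)&(P[:,0]>200)&(P[:,1]>20)&(P[:,1]<400)
    print('bigbrown',b.sum(),np.percentile(P[b],[1,99],0).round().tolist())
    # clip bar: grey, above z 180 in rack area
    c=(hsv[:,1]<70)&(P[:,2]>185)&(P[:,2]<225)&(P[:,0]>550)&(P[:,0]<640)&(P[:,1]>80)&(P[:,1]<250)
    q=P[c]; u=q[:,1]*np.cos(.271)-q[:,0]*np.sin(.271); 
    print('clip',len(q),q.mean(0).round(1),'along',np.percentile(u,[2,98]).round(1),'z',np.percentile(q[:,2],[2,98]).round(1),'across',np.percentile(q[:,0]*np.cos(.271)+q[:,1]*np.sin(.271),[2,50,98]).round(1))
    br=(hsv[:,0]<18)&(hsv[:,1]>110)&(P[:,2]>70)&(P[:,2]<225)&(P[:,0]>550)&(P[:,0]<640)&(P[:,1]>80)&(P[:,1]<250); q=P[br]
    a=q[:,0]*np.cos(.271)+q[:,1]*np.sin(.271);u=q[:,1]*np.cos(.271)-q[:,0]*np.sin(.271)
    print('brown across vs z fit',np.polyfit(q[:,2],a,1).round(3),'along',np.percentile(u,[.5,99.5]).round(1),np.percentile(q[:,2],99.5).round(1))
```

```text
R cols [[-0.0, 0.938, 0.346], [0.001, 0.346, -0.938], [-1.0, 0.0, -0.001]]
scene bar 39 slope 0.018 y@569 -191.6 xmin 527.5 z by x [(530, np.float64(225.2)), (550, np.float64(221.2)), (570, np.float64(222.4)), (590, np.float64(222.1)), (610, np.float64(222.2))]
post top 262.1
green 929 [[285.0, -265.0, 33.0], [402.0, -104.0, 283.0]]
bigbrown 3049 [[309.0, 125.0, 33.0], [359.0, 323.0, 279.0]]
clip 208 [594.6 163.  201.8] along [-72.7  42.3] z [187.1 212.6] across [606.6 617.4 623.6]
brown across vs z fit [3.00000e-03 6.14731e+02] along [-69.   74.1] 209.6
top bar 58 slope 0.0133 y@569 -192.7 xmin 527.9 z by x [(530, np.float64(224.6)), (550, np.float64(222.0)), (570, np.float64(221.8)), (590, np.float64(220.9)), (610, np.float64(220.1))]
post top 260.1
green 361 [[272.0, -274.0, 33.0], [394.0, -54.0, 287.0]]
bigbrown 223 [[216.0, 24.0, 90.0], [353.0, 318.0, 1536.0]]
clip 94 [585.6 160.4 202.2] along [-45.1  38.2] z [186.5 213.8] across [602.5 605.6 616.8]
brown across vs z fit [3.40000e-02 6.02959e+02] along [-72.6  71. ] 216.7
```

Request:
jog_arm --moves '[[[0,0,40,0,0,0],[0,0,40,0,0,0],[0,30,40,0,0,0],[20,40,20,0,0,0],[25,40,0,0,0,0]]]'

```text
clock: 0.6
eef_pos: [233.6, -404.1, 364.2]
eef_rot: [3.043, 1.561, 1.82]
wrist_force: [1.3, 0.1, 0.1]
finger_gap: 94.1
```

Checks:
- **Board:** width about 143–145 mm, top at 210–214 mm (expected 210), yaw about 0.27. The grip point is near (588,164,200).
- **Hook:** bar at y about -192, top about 221, tip end at x about 528, so the seat is near (569,-192,221). That is within the 219–243 given, and the post top is +40.

Approaching now.

Request:
jog_arm --moves '[[[29,47,0,0,0,7.2],[29,47,0,0,0,7.2],[29,47,0,0,0,7.2],[29,47,0,0,0,7.2],[29,47,0,0,0,7.2]]]'

```text
clock: 1.1
eef_pos: [363.3, -188.9, 364.1]
eef_rot: [3.0, 1.562, 2.423]
wrist_force: [0.3, -1.6, 0.6]
finger_gap: 93.8
```

Request:
jog_arm --moves '[[[29,47,0,0,0,7.2],[29,47,0,0,0,7.2],[29,47,0,0,0,7.2],[29,47,0,0,0,7.2],[29,47,0,0,0,7.2]]]'

```text
clock: 1.6
eef_pos: [492.2, 25.5, 364.0]
eef_rot: [3.019, 1.563, 3.099]
wrist_force: [0.2, -1.1, -1.0]
finger_gap: 93.7
```

```bash
cat >> h.py <<'E'
from scipy.spatial.transform import Rotation as Ro
def need(pos,yaw):
    """shift and rotvec (deg) from now to tool-down pose with jaw axis at yaw"""
    s=manip.read_state(); R=Ro.from_euler('xyz',s['eef_rot']).as_matrix()
    x=np.array([0,0,-1.]);z=np.array([np.cos(yaw),np.sin(yaw),0]);G=np.c_[x,np.cross(z,x),z]
    print('t',round(float(s['clock']),2),'pos',s['eef_pos'].round(1),'shift',(np.array(pos)-s['eef_pos']).round(1),'turn',np.rad2deg(Ro.from_matrix(G@R.T).as_rotvec()).round(2),'F',s['wrist_force'].round(1),'gap',round(float(s['finger_gap']),1))
E
python3 -c "
from h import *
need([587.5,164,330],.271)"
```

```text
t 1.6 pos [492.2  25.5 364. ] shift [ 95.3 138.5 -34. ] turn [ 0.02 -0.45 10.97] F [ 0.2 -1.1 -1. ] gap 93.7
```

Request:
jog_arm --moves '[[[30,46,-5,0,0,3.7],[30,46,-5,0,0,3.7],[30,40,-8,0,0,3.6],[5,6,-8,0,0,0.5],[0,0,0,0,0,0]]]'

```text
clock: 2.1
eef_pos: [581.0, 160.0, 335.0]
eef_rot: [3.017, 1.558, -2.967]
wrist_force: [-0.0, -0.5, -0.2]
finger_gap: 94.0
```

Run:
```python
from h import *
need([587.5,164,200],.271)
im,d,p=cam('wrist'); cv2.imwrite('pics/w1.png',im); np.savez('w1.npz',im=im,d=d)
vv,uu=np.mgrid[0:384,0:512]; P=pt(p,d,np.c_[uu.ravel(),vv.ravel()]); hsv=cv2.cvtColor(im,cv2.COLOR_BGR2HSV).reshape(-1,3)
P[d.ravel()==0]=0
m=(P[:,2]>185)&(P[:,2]<230)&(P[:,0]>540)&(P[:,0]<640)&(P[:,1]>70)&(P[:,1]<260)
q=P[m];sat=hsv[m][:,1]
for nm,k in(('brown',sat>110),('grey',sat<70)):
    r=q[k]
    if len(r)<10: print(nm,len(r)); continue
    c=cv2.minAreaRect(r[:,:2].astype(np.float32)); print(nm,len(r),c,'z',np.percentile(r[:,2],[5,50,95]).round(1),'dir',np.polyfit(r[:,1],r[:,0],1).round(3))
```

```text
t 2.1 pos [581. 160. 335.] shift [   6.5    4.  -135. ] turn [ 0.12 -0.72 -1.61] F [-0.  -0.5 -0.2] gap 94.0
brown 631 ((590.8715209960938, 164.49594116210938), (7.124761581420898, 147.83937072753906), 15.758222579956055) z [208.3 209.7 210.8] dir [-2.8300e-01  6.3695e+02]
grey 620 ((584.9228515625, 178.0604248046875), (14.972285270690918, 120.41814422607422), 15.711363792419434) z [185.9 209.3 210.6] dir [-2.73000e-01  6.32855e+02]
```

View pics/w1.png

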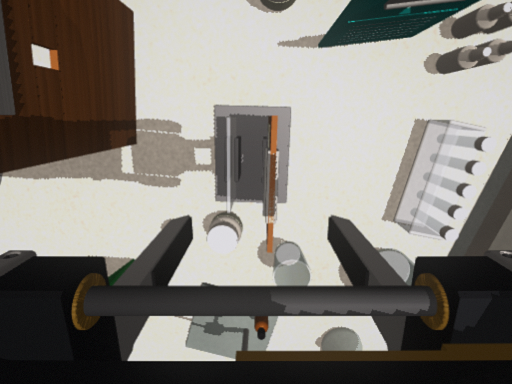

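The wrist view shows the board's top edge from (274,115) to (270,250) and the clear panel at (230,165). The fit gives centre (590.9,164.5), top z 209.7, yaw 0.275, length 148. Descending.

Request:
jog_arm --moves '[[[9.5,4.5,-20,0.1,-0.7,-1.4],[0,0,-45,0,0,0],[0,0,-40,0,0,0],[0,0,-20,0,0,0],[0,0,-5,0,0,0]]]'

```text
clock: 2.65
eef_pos: [588.8, 157.4, 208.2]
eef_rot: [-0.149, 1.561, 0.113]
wrist_force: [0.1, -0.1, 1.3]
finger_gap: 93.7
```

```bash
python3 -c "
from h import *
need([590.5,164.5,200],.275)"
```

```text
t 2.65 pos [588.8 157.4 208.2] shift [ 1.7  7.1 -8.2] turn [-0.07  0.56  0.71] F [ 0.1 -0.1  1.3] gap 93.7
```

Request:
jog_arm --moves '[[[1.7,7,-8,0,0.5,0.7],[0,0,0,0,0,0]]]'

```text
clock: 2.85
eef_pos: [590.8, 163.3, 202.0]
eef_rot: [0.295, 1.568, 0.568]
wrist_force: [0.0, 0.1, -0.4]
finger_gap: 94.0
```

```bash
python3 -c "
from h import *
need([590.5,164.5,200],.275)"
```

```text
t 2.85 pos [590.8 163.3 202. ] shift [-0.3  1.2 -2. ] turn [-0.09  0.15  0.1 ] F [ 0.   0.1 -0.4] gap 94.0
```

Request:
jog_arm --moves '[[[0,1,-2,0,0,0],[0,0,0,0,0,0],[0,0,0,0,0,0],[0,0,0,0,0,0],[0,0,0,0,0,0]]]' --gripper -1 --squeeze 10

```text
clock: 3.35
eef_pos: [591.9, 164.5, 203.9]
eef_rot: [0.055, 1.562, 0.328]
wrist_force: [0.5, -0.1, 0.5]
finger_gap: 57.4
```

Request:
jog_arm --moves '[[[0,0,0,0,0,0],[0,0,0,0,0,0],[0,0,0,0,0,0]]]' --squeeze 40

```text
clock: 3.65
eef_pos: [592.0, 164.5, 204.1]
eef_rot: [0.049, 1.562, 0.322]
wrist_force: [-0.3, 1.0, 0.1]
finger_gap: 33.4
```

Request:
jog_arm --moves '[[[-1,0,-4,0,0,0],[0,0,0,0,0,0],[0,0,0,0,0,0],[0,0,0,0,0,0],[0,0,0,0,0,0]]]' --squeeze 15

```text
clock: 4.15
eef_pos: [590.7, 164.4, 199.7]
eef_rot: [0.052, 1.563, 0.325]
wrist_force: [-0.6, -0.6, -0.4]
finger_gap: 12.3
```

Request:
jog_arm --moves '[[[0,0,0,0,0,0],[0,0,0,0,0,0]]]' --squeeze 45

```text
clock: 4.35
eef_pos: [590.6, 164.4, 199.7]
eef_rot: [0.051, 1.563, 0.324]
wrist_force: [0.1, -0.1, 0.8]
finger_gap: 11.8
```

```bash
python3 -c "
from h import *
need([590.5,164.5,200],.275)"
```

```text
t 4.35 pos [590.6 164.4 199.7] shift [-0.1  0.1  0.3] turn [-0.15  0.43  0.11] F [ 0.1 -0.1  0.8] gap 11.8
```

Gripped at 11.8 mm, as expected for the 12 mm clip. Pulling straight up.

Request:
jog_arm --moves '[[[0,0,8,0,0,0],[0,0,15,0,0,0],[0,0,25,0,0,0],[0,0,30,0,0,0],[0,0,30,0,0,0]]]'

```text
clock: 4.85
eef_pos: [588.9, 164.0, 307.6]
eef_rot: [2.233, 1.569, 2.506]
wrist_force: [-0.2, 0.1, -2.2]
finger_gap: 12.0
```

Request:
jog_arm --moves '[[[0,0,30,0,0,0],[0,0,20,0,0,0],[0,0,0,0,0,0]]]'

```text
clock: 5.15
eef_pos: [588.9, 164.1, 365.1]
eef_rot: [0.107, 1.565, 0.38]
wrist_force: [-0.1, -0.2, -1.8]
finger_gap: 11.6
```

```bash
python3 -c "
from h import *
need([500,-192,340],.0155)"
```

```text
t 5.15 pos [588.9 164.1 365.1] shift [ -88.9 -356.1  -25.1] turn [ -0.09   0.35 -14.75] F [-0.1 -0.2 -1.8] gap 11.6
```

Request:
jog_arm --moves '[[[-18,-40,0,0,0,-1.8],[-18,-45,0,0,0,-1.8],[-18,-45,0,0,0,-1.8],[-18,-45,0,0,0,-1.8],[-14,-45,0,0,0,-1.8]]]'

```text
clock: 5.65
eef_pos: [498.9, -57.8, 357.9]
eef_rot: [1.798, 1.568, 1.916]
wrist_force: [1.2, -0.4, -2.5]
finger_gap: 11.9
```

Request:
jog_arm --moves '[[[-4,-45,-5,0,0,-1.8],[0,-45,-8,0,0,-1.8],[0,-35,-8,0,0,-1.8],[0,-10,-8,0,0,0],[0,0,0,0,0,0]]]'

```text
clock: 6.15
eef_pos: [490.1, -201.8, 323.0]
eef_rot: [2.421, 1.564, 2.435]
wrist_force: [0.3, 0.9, -1.2]
finger_gap: 11.4
```

```bash
python3 -c "
from h import *
need([495,-192,271],.0155)"
```

```text
t 6.15 pos [ 490.1 -201.8  323. ] shift [  4.9   9.8 -52. ] turn [-0.24 -0.29  0.09] F [ 0.3  0.9 -1.2] gap 11.4
```

Request:
jog_arm --moves '[[[4,9.5,-25,-0.2,-0.3,0],[0,0,-25,0,0,0],[0,0,0,0,0,0]]]'

```text
clock: 6.45
eef_pos: [494.3, -189.0, 271.2]
eef_rot: [1.339, 1.569, 1.355]
wrist_force: [-0.1, 0.6, -2.4]
finger_gap: 11.7
```

Run:
```python
from h import *
need([495,-192,271.5],.0155)
o=np.zeros((600,800,3),np.uint8)
for i,n in enumerate(('scene','top')):
    im,d,p=cam(n); np.savez(n+'1.npz',im=im,d=d)
    x,y=(145,120) if i==0 else (285,130)
    o[:400 if i==0 else 400, i*400:(i+1)*400]=cv2.resize(im[y:y+100,x:x+100],(400,400),interpolation=cv2.INTER_CUBIC)
    vv,uu=np.mgrid[0:384,0:512]; P=pt(p,d,np.c_[uu.ravel(),vv.ravel()]); hsv=cv2.cvtColor(im,cv2.COLOR_BGR2HSV).reshape(-1,3)
    b=(hsv[:,0]<18)&(hsv[:,1]>100)&(P[:,0]>460)&(P[:,0]<520)&(P[:,1]>-300)&(P[:,1]<-80)&(P[:,2]>75)&(P[:,2]<300); q=P[b]
    if len(q)>30:
        print(n,len(q),'y',np.percentile(q[:,1],[1,99]).round(1),'z',np.percentile(q[:,2],[1,99]).round(1),'x=a+by+cz',np.linalg.lstsq(np.c_[np.ones(len(q)),q[:,1]+192,q[:,2]-235],q[:,0],rcond=None)[0].round(3))
cv2.imwrite('pics/crop2.png',o)
```

```text
t 6.45 pos [ 494.3 -189.   271.2] shift [ 0.7 -3.   0.3] turn [-0.08  0.02 -0.06] F [-0.1  0.6 -2.4] gap 11.7
scene 1265 y [-256.7 -112.5] z [ 87.7 279.6] x=a+by+cz [ 4.95482e+02 -1.40000e-02  2.00000e-03]
top 60 y [-145.  -115.8] z [116.5 287.2] x=a+by+cz [4.88444e+02 1.90000e-02 1.30000e-02]
```

View pics/crop2.png

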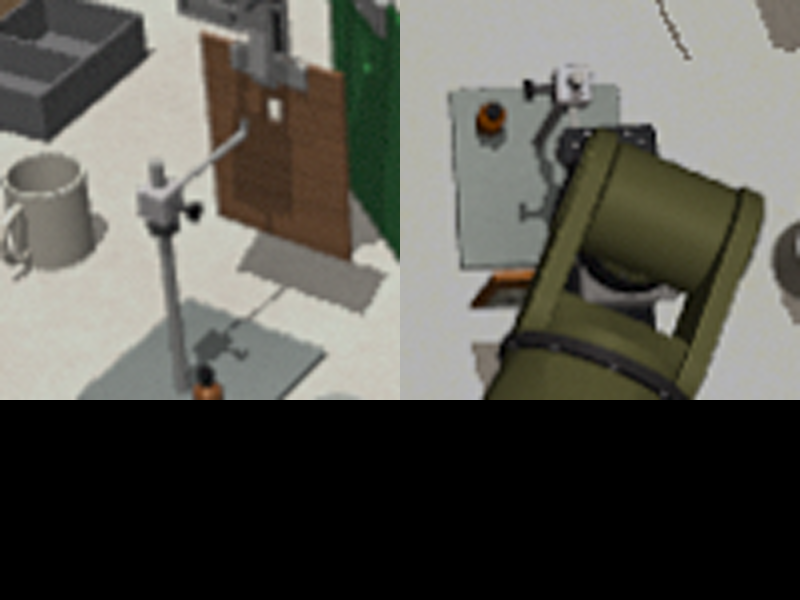

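The board hangs upright and parallel to the hook. In the scene the slot is near (213.8,147) and the hook tip near (205.3,151.5). Next I compare both in that same camera to cancel the calibration bias.

Run:
```python
from h import *
A=np.load('scene1.npz'); im=A['im'];p=manip.camera_params('scene')
g=cv2.cvtColor(im,cv2.COLOR_BGR2GRAY); x,y,w,h=208,140,12,15
roi=g[y:y+h,x:x+w].astype(float); print(roi.astype(int))
W=np.clip(roi-90,0,None); n,l,st,ce=cv2.connectedComponentsWithStats((W>0).astype(np.uint8)); print(st,ce)
k=np.argmin([np.hypot(*(c-[5.8,7])) if i else 99 for i,c in enumerate(ce)])
W=W*(l==k); vv,uu=np.mgrid[0:h,0:w]; c=[x+(uu*W).sum()/W.sum(),y+(vv*W).sum()/W.sum()]
tcp=np.array([494.3,-189.0,271.2])
print('slot px',c,'-> on plane x=tcp',plane(p,[c],0,494.3),'expected',tcp-[0,0,48])
print('expected px',proj(p,[tcp-[0,0,48]]))
# predicted centreline of hook bar for yaw .0155: axis z=seat-3
for yy in(-194,-192,-190):
  for zz in (218,220): print(yy,zz,proj(p,[[535,yy-.5,zz],[569,yy,zz],[620,yy+.8,zz]]).round(1).tolist())
# observed bar centre in initial image, per column cross-section, bright bar vs. background
g0=cv2.cvtColor(np.load('scene0.npz')['im'],cv2.COLOR_BGR2GRAY)
print(g0[146:170,186:212])
```

```text
[[ 70  73  81  82  74  75  68  75  76  94  99 101]
 [ 63  64  62  63  66  74  64  58  54  74  87  93]
 [ 68  66  56  48  51  56  51  50  46  59  66  68]
 [ 71  67  51  49  49  48  45  46  49  57  65  56]
 [ 68  68  55  54  80  78  64  45  48  60  64  58]
 [ 68  67  55  58 139 179 140  78  49  61  65  65]
 [ 70  69  52  62 150 202 158  85  52  60  69  70]
 [ 70  70  53  54 133 196 157  80  47  62  71  68]
 [ 58  55  48  54 118 191 156  86  53  61  66  68]
 [ 54  54  50  51  95 140 137  83  52  64  70  64]
 [ 53  54  52  51  69  81  88  65  52  67  69  70]
 [ 53  55  54  53  56  56  57  53  53  60  67  69]
 [ 55  57  53  56  52  52  50  57  51  66  63  63]
 [ 53  55  52  55  52  50  53  51  54  64  65  67]
 [ 52  54  54  54  55  53  55  55  49  56  67  67]]
[[  0   0  12  15 161]
 [  9   0   3   2   4]
 [  4   5   3   5  15]] [[ 5.42857143  7.16770186]
 [10.25        0.25      ]
 [ 5.          7.        ]]
slot px [np.float64(213.12008501594048), np.float64(146.76939426142403)] -> on plane x=tcp [[ 494.3        -186.49901643  225.86780185]] expected [ 494.3 -189.   223.2]
expected px [
[... 2293 characters left out ...]
90 192 193
  192 191 191 194 192 193 194 191]
 [128 167 170 187 185 156 136 159 172 188 194 194 193 193 192 192 190 189
  191 190 189 191 192 191 190 193]
 [ 94 161 176 178 154 136 162 187 193 193 193 192 191 193 191 192 190 192
  193 195 191 192 191 188 190 188]
 [127 173 174 138 117 164 187 192 194 192 192 191 194 191 193 192 190 194
  193 191 191 191 191 192 192 190]
 [172 172 137  98 118 181 197 191 193 192 192 194 190 192 193 193 192 193
  193 193 192 191 192 192 191 190]
 [168 131  91  76 123 189 198 195 198 195 192 192 191 194 195 193 193 194
  192 193 195 194 194 191 191 191]
 [126  87  74  74 111 187 200 199 194 197 194 195 192 196 195 195 194 196
  192 190 191 190 194 192 193 193]]
```

The slot in the scene lies 2.5 mm from where the arm says it is, in both y and z. Scene and top then disagree by about 3 mm on the hook's y, so I check it once with the wrist camera, which was accurate on the board.

Run:
```python
from h import *
need([495,-192,271.5],.0155)
im,d,p=cam('wrist'); cv2.imwrite('pics/w2.png',im)
vv,uu=np.mgrid[0:384,0:512]; P=pt(p,d,np.c_[uu.ravel(),vv.ravel()]); P[d.ravel()==0]=0
np.savez('w2.npz',im=im,d=d,P=P)
m=(P[:,0]>520)&(P[:,0]<635)&(abs(P[:,1]+192)<15)&(P[:,2]>195)&(P[:,2]<245); q=P[m]; print(len(q))
for x in range(525,635,10):
    k=q[(q[:,0]>=x)&(q[:,0]<x+10)]
    if len(k): print(x,len(k),'y',np.percentile(k[:,1],[5,50,95]).round(1),'z',np.percentile(k[:,2],[5,50,95]).round(1))
if len(q): print('px',uu.ravel()[m].min(),uu.ravel()[m].max(),vv.ravel()[m].min(),vv.ravel()[m].max())
print(proj(p,[[530,-192,220],[600,-192,220],[640,-192,220]]))
```

```text
t 6.55 pos [ 495.2 -189.7  274.6] shift [-0.2 -2.3 -3.1] turn [ 0.03  0.26 -0.04] F [-0.2 -0.2 -1.2] gap 11.6
914
525 69 y [-195.5 -192.6 -191.2] z [222.4 230.  232.1]
535 79 y [-195.9 -192.9 -191. ] z [219.8 221.4 224.6]
545 87 y [-195.6 -193.  -190.9] z [219.4 221.4 222.5]
555 84 y [-195.5 -192.9 -190.7] z [219.8 221.4 222.5]
565 84 y [-195.5 -192.5 -190.6] z [219.3 221.2 222.4]
575 86 y [-195.4 -192.4 -190.5] z [219.6 221.3 222.4]
585 86 y [-195.2 -192.3 -190.4] z [219.3 221.1 222.5]
595 85 y [-195.  -192.3 -190.2] z [219.6 221.5 222.8]
605 85 y [-195. -192. -190.] z [219.7 221.1 222.4]
615 84 y [-194.6 -191.9 -189.7] z [219.9 221.2 222.4]
625 85 y [-194.6 -191.7 -189.7] z [219.5 221.3 222.7]
px 302 431 213 224
[[302.5248573  213.89561779]
 [387.33340189 215.11964697]
 [435.40128954 215.80054419]]
```

View pics/w2.png

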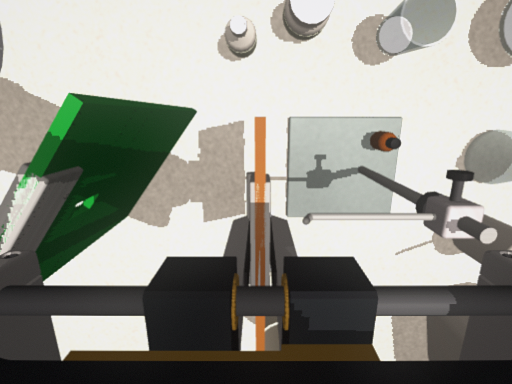

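The wrist view shows the bar from (307,218) to (431,216), with centre y -193.2, top z 222.5, tip end x 527 and tip top 232. That matches the description. I check the held board's own offset in the same picture.

Run:
```python
from h import *
A=np.load('w2.npz');P=A['P'];hsv=cv2.cvtColor(A['im'],cv2.COLOR_BGR2HSV).reshape(-1,3)
m=(hsv[:,0]<18)&(hsv[:,1]>110)&(abs(P[:,0]-495)<15)&(P[:,2]>250)&(P[:,2]<310); q=P[m]
print(len(q),'y',q[:,1].min().round(1),q[:,1].max().round(1),'z',np.percentile(q[:,2],[5,50,95]).round(1),'x',np.percentile(q[:,0],[5,50,95]).round(1),np.polyfit(q[:,1],q[:,0],1).round(4),np.polyfit(q[:,1],q[:,2],1).round(4))
need([495,-193.4,272.5],.012)
```

```text
1841 y -265.9 -115.5 z [283.6 284.6 285.6] x [491.4 494.2 497.3] [-1.900000e-02  4.909724e+02] [-1.600000e-03  2.842501e+02]
t 6.6 pos [ 495.4 -190.1  275.2] shift [-0.4 -3.3 -2.7] turn [ 0.07  0.33 -0.22] F [ 0.1  0.9 -2.5] gap 11.8
```

The held board sits within 1 mm of nominal. Correcting, then I thread it on.

Request:
jog_arm --moves '[[[0,-3,-3,0,0.3,-0.2],[0,0,0,0,0,0],[0,0,0,0,0,0]]]'

```text
clock: 6.9
eef_pos: [496.2, -193.2, 275.1]
eef_rot: [-0.655, 1.566, -0.642]
wrist_force: [-0.3, -0.0, -2.8]
finger_gap: 11.5
```

```bash
python3 -c "
from h import *
need([568,-192.8,272.5],.012)"
```

```text
t 6.9 pos [ 496.2 -193.2  275.1] shift [71.8  0.4 -2.6] turn [ 0.18  0.24 -0.05] F [-0.3 -0.  -2.8] gap 11.5
```

Request:
jog_arm --moves '[[[0,0,-3,0,0,0]]]'

```text
clock: 7.0
eef_pos: [496.4, -193.4, 272.6]
eef_rot: [-0.618, 1.565, -0.605]
wrist_force: [0.4, -1.0, -2.7]
finger_gap: 11.9
```

Request:
jog_arm --moves '[[[10,0.3,0,0,0,0]]]'

```text
clock: 7.1
eef_pos: [506.2, -193.1, 272.6]
eef_rot: [-0.628, 1.565, -0.616]
wrist_force: [0.0, -0.1, -2.0]
finger_gap: 11.7
```

Request:
jog_arm --moves '[[[8,0.3,0,0,0,0],[6,0,0,0,0,0]]]'

```text
clock: 7.3
eef_pos: [522.0, -192.8, 272.6]
eef_rot: [-0.603, 1.564, -0.591]
wrist_force: [0.7, 0.7, -2.9]
finger_gap: 11.8
```

Request:
jog_arm --moves '[[[5,0,0,0,0,0],[5,0,0,0,0,0]]]'

```text
clock: 7.5
eef_pos: [533.3, -192.7, 272.3]
eef_rot: [-0.614, 1.565, -0.601]
wrist_force: [0.2, -0.1, -2.1]
finger_gap: 11.8
```

No contact force as the tip enters the slot. Continuing to the seat.

Request:
jog_arm --moves '[[[6,0,0,0,0,0],[8,0,0,0,0,0]]]'

```text
clock: 7.7
eef_pos: [548.3, -192.6, 272.2]
eef_rot: [-0.622, 1.565, -0.61]
wrist_force: [0.1, -0.1, -2.4]
finger_gap: 11.7
```

Request:
jog_arm --moves '[[[9,0,0,0,0,0],[9,0,0,0,0,0]]]'

```text
clock: 7.9
eef_pos: [567.9, -192.7, 272.2]
eef_rot: [-0.616, 1.565, -0.604]
wrist_force: [1.1, -0.2, -1.6]
finger_gap: 11.4
```

Run:
```python
from h import *
need([568,-192.8,258.5],.012)
o=[]
im,d,p=cam('scene'); a=cv2.resize(im[110:210,140:240],(400,400),interpolation=cv2.INTER_CUBIC)
im,d,p=cam('wrist'); b=cv2.resize(im[100:280,200:440],(400,300))
c=np.zeros((400,800,3),np.uint8);c[:,:400]=a;c[:300,400:]=b;cv2.imwrite('pics/crop3.png',c)
```

```text
t 7.9 pos [ 567.9 -192.7  272.2] shift [  0.1  -0.1 -13.7] turn [ 0.19  0.27 -0.02] F [ 1.1 -0.2 -1.6] gap 11.4
```

View pics/crop3.png

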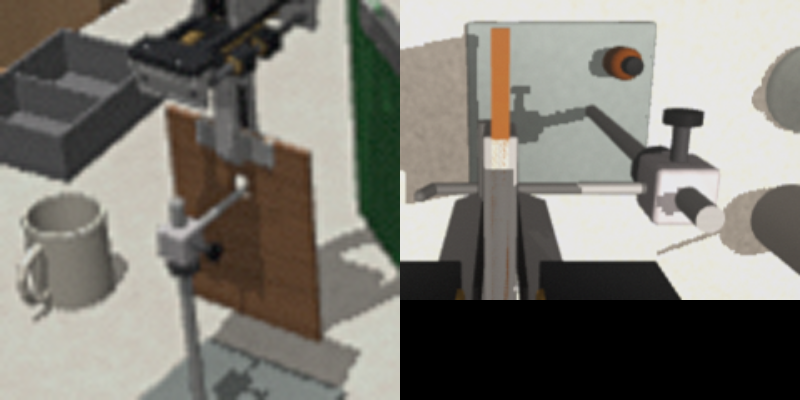

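The bar passes through the slot, with the tip on the robot's side: wrist crop (430,190) for the tip and (640,188) at the clamp. Lowering onto it.

Request:
jog_arm --moves '[[[0,0,-6,0,0,0],[0,0,-4,0,0,0]]]'

```text
clock: 8.2
eef_pos: [568.1, -192.6, 261.3]
eef_rot: [-0.622, 1.565, -0.609]
wrist_force: [-0.6, 0.2, -1.9]
finger_gap: 11.8
```

Request:
jog_arm --moves '[[[0,0,-1,0,0,0]]]'

```text
clock: 8.3
eef_pos: [567.7, -192.5, 259.6]
eef_rot: [-0.665, 1.566, -0.652]
wrist_force: [0.2, -0.3, -1.2]
finger_gap: 11.8
```

Request:
jog_arm --moves '[[[0,0,-1,0,0,0]]]'

```text
clock: 8.4
eef_pos: [567.5, -192.6, 258.4]
eef_rot: [-0.681, 1.566, -0.668]
wrist_force: [-0.7, 0.1, -2.4]
finger_gap: 11.6
```

Request:
jog_arm --moves '[[[0,0,-1,0,0,0]]]'

```text
clock: 8.5
eef_pos: [567.4, -192.6, 257.6]
eef_rot: [-0.662, 1.566, -0.65]
wrist_force: [0.3, -0.0, 2.2]
finger_gap: 11.8
```

Request:
jog_arm --moves '[[[0,0,-1,0,0,0]]]'

```text
clock: 8.6
eef_pos: [567.5, -192.6, 257.1]
eef_rot: [-0.612, 1.565, -0.599]
wrist_force: [-1.7, 1.8, 2.2]
finger_gap: 11.7
```

Request:
jog_arm --moves '[[[0,0,-1,0,0,0]]]'

```text
clock: 8.7
eef_pos: [567.5, -192.6, 256.6]
eef_rot: [-0.587, 1.564, -0.574]
wrist_force: [-1.0, 0.6, 2.6]
finger_gap: 11.7
```

Request:
jog_arm --moves '[[[0,0,-1,0,0,0]]]'

```text
clock: 8.8
eef_pos: [567.5, -192.6, 255.9]
eef_rot: [-0.57, 1.564, -0.557]
wrist_force: [-1.7, 2.1, 2.2]
finger_gap: 11.5
```

It slips at about 4.5 N, as described. Following it down.

Request:
jog_arm --moves '[[[0,0,-1,0,0,0]]]'

```text
clock: 8.9
eef_pos: [567.5, -192.6, 255.1]
eef_rot: [-0.561, 1.564, -0.549]
wrist_force: [-1.4, 0.9, 2.5]
finger_gap: 11.7
```

Request:
jog_arm --moves '[[[0,0,-1,0,0,0]]]'

```text
clock: 9.0
eef_pos: [567.5, -192.6, 254.2]
eef_rot: [-0.564, 1.563, -0.551]
wrist_force: [-1.6, 0.9, 2.4]
finger_gap: 11.4
```

Request:
jog_arm --moves '[[[0,0,-1,0,0,0]]]'

```text
clock: 9.1
eef_pos: [567.5, -192.7, 253.7]
eef_rot: [-0.548, 1.563, -0.536]
wrist_force: [-3.1, 2.5, 11.0]
finger_gap: 11.2
```

Request:
jog_arm --moves '[[[0,0,-1,0,0,0]]]'

```text
clock: 9.2
eef_pos: [567.6, -192.7, 253.6]
eef_rot: [-0.54, 1.562, -0.528]
wrist_force: [-4.9, 2.0, 11.6]
finger_gap: 11.7
```

It is firm on the collar after about 4 mm of slip. Holding the tug for over a second at about 10 N.

Request:
jog_arm --moves '[[[-0.2,0,-0.85,0,0,0],[-0.2,0,-0.85,0,0,0]]]'

```text
clock: 9.4
eef_pos: [567.4, -192.6, 253.8]
eef_rot: [-0.495, 1.559, -0.483]
wrist_force: [-3.4, 1.9, 8.7]
finger_gap: 11.5
```

Request:
jog_arm --moves '[[[-0.2,0,-0.8,0,0,0],[-0.2,0,-0.8,0,0,0],[-0.2,0,-0.8,0,0,0]]]'

```text
clock: 9.7
eef_pos: [567.2, -192.6, 253.8]
eef_rot: [-0.45, 1.556, -0.437]
wrist_force: [-3.5, 2.3, 8.8]
finger_gap: 11.9
```

Request:
jog_arm --moves '[[[0,0,-0.85,0,0,0],[0,0,-0.85,0,0,0],[0,0,-0.85,0,0,0],[0,0,-0.85,0,0,0]]]'

```text
clock: 10.1
eef_pos: [567.2, -192.5, 253.7]
eef_rot: [-0.448, 1.552, -0.435]
wrist_force: [-4.9, 2.4, 8.6]
finger_gap: 11.8
```

Request:
jog_arm --moves '[[[0,0,-0.85,0,0,0],[0,0,-0.85,0,0,0],[0,0,-0.85,0,0,0],[0,0,-0.85,0,0,0]]]'

```text
clock: 10.5
eef_pos: [567.1, -192.5, 253.7]
eef_rot: [-0.448, 1.549, -0.435]
wrist_force: [-4.5, 2.1, 9.3]
finger_gap: 12.0
```

Request:
jog_arm --moves '[[[0,0,-0.85,0,0,0],[0,0,-0.85,0,0,0]]]'

```text
clock: 10.7
eef_pos: [567.1, -192.5, 253.7]
eef_rot: [-0.449, 1.548, -0.436]
wrist_force: [-4.8, 1.9, 8.9]
finger_gap: 11.7
```

```bash
python3 -c "
from h import *
need([567.5,-192.6,254],.012)"
```

```text
t 10.7 pos [ 567.1 -192.5  253.7] shift [ 0.4 -0.1  0.3] turn [ 0.56  1.19 -0.07] F [-4.8  1.9  8.9] gap 11.7
```

The tug was held from 9.1 to 10.7 s at about 11 N on the hook, with no movement. Relaxing the load and straightening before release.

Request:
jog_arm --moves '[[[0.4,0,0.3,0.5,1.1,0],[0,0,0,0,0,0]]]'

```text
clock: 10.9
eef_pos: [567.6, -192.5, 254.0]
eef_rot: [-0.619, 1.57, -0.606]
wrist_force: [-1.7, 0.2, 2.1]
finger_gap: 11.7
```

```bash
python3 -c "
from h import *
need([567.5,-192.6,253.9],.012)"
```

```text
t 10.9 pos [ 567.6 -192.5  254. ] shift [-0.1 -0.1 -0.1] turn [ 0.04  0.05 -0.07] F [-1.7  0.2  2.1] gap 11.7
```

Request:
jog_arm --moves '[[[0,0,0.1,0,0,0],[0,0,0,0,0,0]]]' --squeeze 10

```text
clock: 11.1
eef_pos: [567.7, -192.6, 253.9]
eef_rot: [-0.652, 1.57, -0.639]
wrist_force: [-1.5, 0.6, 3.5]
finger_gap: 11.9
```

Request:
jog_arm --moves '[[[0,0,0,0,0,0],[0,0,0,0,0,0],[0,0,0,0,0,0],[0,0,0,0,0,0],[0,0,0,0,0,0]]]' --gripper 0.1

```text
clock: 11.6
eef_pos: [567.6, -192.6, 253.0]
eef_rot: [-1.038, 1.57, -1.024]
wrist_force: [-1.0, -0.4, 0.4]
finger_gap: 48.5
```

```bash
python3 -c "
from h import *
need([567.5,-192.6,253.9],.012)"
```

```text
t 11.6 pos [ 567.6 -192.6  253. ] shift [-0.1  0.   0.9] turn [ 0.03  0.02 -0.06] F [-1.  -0.4  0.4] gap 48.5
```

Released, with force near zero. Rising straight up.

Request:
jog_arm --moves '[[[0,0,5,0,0,0],[0,0,15,0,0,0],[0,0,30,0,0,0],[0,0,40,0,0,0],[0,0,40,0,0,0]]]'

```text
clock: 12.1
eef_pos: [565.8, -191.9, 382.9]
eef_rot: [2.78, 1.561, 2.793]
wrist_force: [0.1, 0.3, -0.6]
finger_gap: 51.7
```

Request:
jog_arm --moves '[[[-40,0,0,0,0,0],[-50,0,0,0,0,0],[-30,0,0,0,0,0],[0,0,0,0,0,0],[0,0,0,0,0,0]]]'

```text
clock: 12.6
eef_pos: [444.2, -192.4, 392.5]
eef_rot: [-0.581, 1.563, -0.568]
wrist_force: [-0.4, 0.9, 0.7]
finger_gap: 51.8
```

Run:
```python
from h import *
need([450,-192,380],.0)
im,d,p=cam('scene'); t,_,_=cam('top')
c=np.zeros((600,800,3),np.uint8); c[:400,:400]=cv2.resize(im[100:260,130:290],(400,400));c[:400,400:]=cv2.resize(t[110:270,195:355],(400,400))
cv2.imwrite('pics/crop4.png',c[:400])
vv,uu=np.mgrid[0:384,0:512]; P=pt(p,d,np.c_[uu.ravel(),vv.ravel()]); hsv=cv2.cvtColor(im,cv2.COLOR_BGR2HSV).reshape(-1,3)
b=(hsv[:,0]<18)&(hsv[:,1]>100)&(abs(P[:,0]-568)<40)&(abs(P[:,1]+192)<100)&(P[:,2]>30)&(P[:,2]<300); q=P[b]
print(len(q),'y',np.percentile(q[:,1],[1,99]).round(1),'z',np.percentile(q[:,2],[1,99]).round(1),'x=a+by+cz',np.linalg.lstsq(np.c_[np.ones(len(q)),q[:,1]+192,q[:,2]-220],q[:,0],rcond=None)[0].round(3))
```

```text
t 12.6 pos [ 444.2 -192.4  392.5] shift [  5.8   0.4 -12.5] turn [ 0.24  0.37 -0.77] F [-0.4  0.9  0.7] gap 51.8
1159 y [-258.8 -117.6] z [ 70.2 261.5] x=a+by+cz [ 5.68998e+02 -8.00000e-03  4.00000e-03]
```

View pics/crop4.png

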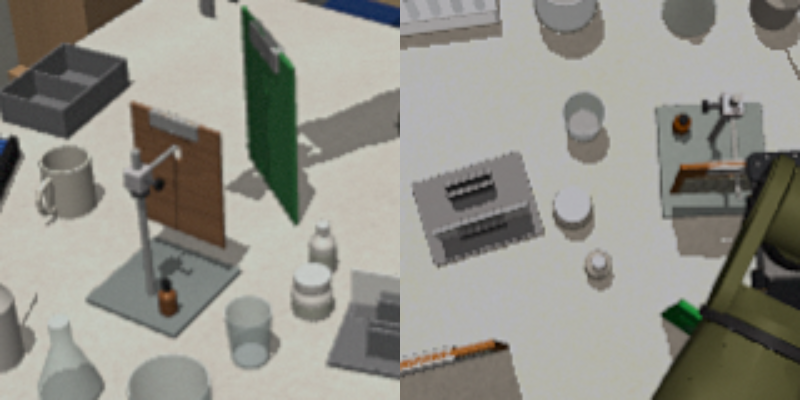

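The board hangs plumb on the hook (scene crop: clip at (172,123), bar through the slot at (180,153)), the robot is clear of it, and the bystanders in view are undisturbed. I let it rest a moment and hand in.

Request:
jog_arm --moves '[[[0,0,0,0,0,0],[0,0,0,0,0,0],[0,0,0,0,0,0],[0,0,0,0,0,0],[0,0,0,0,0,0]]]'

```text
clock: 13.2
eef_pos: [446.9, -192.3, 390.3]
eef_rot: [-0.666, 1.567, -0.651]
wrist_force: [0.5, -0.2, -0.2]
finger_gap: 52.0
```

```bash
python3 -c "
from h import *
print(manip.sign_off())"
```

```text
the job is handed in; nothing more can be done
None
```

The small brown clipboard now hangs freely on the hook, and I handed the job in at about 13 s.

- **Tug:** The clamp slipped about 4 mm at roughly 4.5 N, then sat firm on its collar. I held the tug for about 1.6 s. The load on the hook was about 11 N, near 14 N at its start, with a sideways pull of up to about 5 N. The board did not move.
- **Last checks:** After release the scene camera showed the board upright at x about 569, with the bar through its slot. Its edges read z 70–262 against 64–264 expected. The wrist force was about 0, the gripper was clear, and the bystanders I could see looked undisturbed. I did not check every bystander in the last pictures.
- **Disagreement:** The scene and top cameras differed by about 3 mm on the hook's y position. I used the wrist camera's value (-193), and the board threaded on without contact.

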